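# Find the socket for the pottery wheel's spindle nut

### The arm

A 6-joint arm with a two-finger parallel gripper is mounted at the origin on the work surface. World frame = base frame: x ahead of the robot, y to its left, z up, the work surface at z = 0. Lengths are in mm, angles in rad, forces in N, time in s.
With the tool pointing down it reaches from about 425 to 1125 mm from the base axis. Payload 14.9 kg.
Tool frame: the origin (TCP) lies at the very end of the fingers, on their centre line; the grasp point (between the pads) lies 19 mm behind it; z points along the fingers, y is the line along which they close (so a half turn about z gives the same grasp; the last joint's range is limited). The gripper opens to 91 mm and grips with 3 to 60 N. Pads are 32 mm wide; open, the fingers measure 118 mm over their backs; the gripper's body (76 mm by 178 mm) begins 60 mm behind the grasp point.
Start: joints at [-1.355, 0.379, 1.734, -0, 1.028, -0.033], TCP at [172.363, -678.461, 213.932] pointing down, gripper open.
Joint ranges: [-2.77, 2.77], [-0.74, 2.19], [0, 2.66], [-1.06, 4.2], [0.31, 2.87], [-3.08, 3.08]. Speed limits (rad/s): [1.89, 1.89, 2.39, 3.14, 3.14, 3.14].

### API

Orientations are given as a rotation vector (axis times angle).
In Python, from workcell import * gives the robot as it stands.
- The arm moves only by the tool step_arm, never from a script. Its arguments are lists of equal length, an entry for each row: "offset": the shift along the tool's x, y, z in mm, a list of three; "rotation": the turn, a rotation vector about the tool's x, y, z in rad, a list of three; "claw": the finger opening in mm, from 0 to 91.2. In form: {"offset": [[dx, dy, dz], ...], "rotation": [[ax, ay, az], ...], "claw": [claw, ...]}. A call has 1 to 5 rows; each row shifts and turns the commanded pose from where the row before left it, along the tool's axes as they then stand; what a row does not reach is not made up. A row lasts 1/8 s, in which the tool goes at most 62.5 mm and 10.7 degrees, less where a joint would pass 70% of its speed; a pose out of reach is approached as far as the arm can. A call is refused whole if a number of a shift passes 62.5 or a number of a turn 0.188, either way. A call with a gripper value outside its range is refused whole. The fingers move at their own pace and stop on an object; "grip_force" is the grip in N (left out, the last holds). Time passes only in rows, so rows that do not move let the fingers close. It gives the time, the measured TCP pose, the force, the opening and the grip force at its end, in the units of the state.
- state(): the state, without advancing time (a new reading comes with each control period).
- capture(name): name is "side" or "top"; returns a dict with "pixels" (384x512x3 uint8, blue, green, red), "mtx" (3x3 intrinsics, pixels), "rvec" (rotation vector, rad) and "tvec" (3), from world to camera coordinates, as OpenCV has them. Camera axes: x right, y down, z forward; pixel columns grow to the right and rows downward; lengths in mm; the calibration is good to about 2 mm. A picture is of the moment at which its call begins. There is no depth.
- close_job(): hands the job in; it is judged then, once.
The state is a dict: "time_s": time; "joint_pos": joint angles; "qvel": joint speeds; "joint_torque": joint torques, N m; "position": TCP position; "tcp_rot": TCP orientation; "wrist_force": force on the tool from outside, world axes, zero at the start; "moment": the same for the moment, N m; "finger_gap": finger opening in mm; "gripper_force": force on a finger pad.
Only numpy, scipy, OpenCV 4.12 (cv2) and the standard library are available. Lean on these libraries where they do the work, as an engineer would, in place of code of your own. Each camera call takes 0.05 s, during which the arm holds its last target. There are 200 camera calls.

### The job

Get the little pottery wheel ready for loosening its spindle nut: first push its open trimmings drawer fully home, past its catch. Then try the sockets from the black mat on the nut in the middle of the deck until you find the one that goes all the way down; stand any that do not fit back upright on the mat, leave everything else alone, and finish while still holding the right socket fully seated on the nut.

Things in the scene. Friction and masses are not known exactly. Their poses are not given: they have to be found in the camera images.
- spindle_nut (a point): the nut to fit: brass hex nut with steel stud end in the middle of the round aluminium plate on the wheel's deck (not the two spares on the deck's far corners). Point: on its axis, on the washer it sits on, 88 mm above the table; a fully seated socket's underside rests here. z up; local x is normal to a pair of the nut's flats and points away from the drawer front
- wheel_base: white base of the tabletop pottery wheel, fixed, 220 mm wide, deck 85 mm high. Origin: on the table under the spindle axis; axes as spindle_nut; the drawer's face is 85 mm from the axis towards -x. The spindle nut is 17 mm across flats and 30 mm high, or 22 and 21, or 27 and 12 (height above the washer, top 4 mm tapered); the other two are the spares, 95 mm behind and 75 mm to each side
- drawer (a joint): trimmings drawer in the robot-side face of the wheel base: opening in m, 0 = home and flush, 0.03 to 0.065 at the start; pulls out along -x of wheel_base. Runs at about 2 N; a spring catch in the last 14 mm takes a push of about 4 N, then draws the drawer in over the last 5 mm and keeps it home
- drawer_front (a point): blue drawer front, 160 mm wide, reaching from 12 to 66 mm above the table: middle of its upper outer edge. Local x is the direction to push it home. When home it lies flush with the wheel base's face, 85 mm from the spindle axis
- socket_a: one of three look-alike steel sockets: upright hexagonal block, 38 mm across its outer flats, 56 mm high plus 3 mm drive disc, 0.24 to 0.38 kg, top closed, hexagonal bore open at the underside, its size not told (fit: see mat). Origin: centre of the underside, z up along the axis; local x is normal to a pair of outer flats; the bore's flats are parallel to the outer flats
- socket_b: one of three look-alike steel sockets: upright hexagonal block, 38 mm across its outer flats, 56 mm high plus 3 mm drive disc, 0.24 to 0.38 kg, top closed, hexagonal bore open at the underside, its size not told (fit: see mat). Origin: centre of the underside, z up along the axis; local x is normal to a pair of outer flats; the bore's flats are parallel to the outer flats
- socket_c: one of three look-alike steel sockets: upright hexagonal block, 38 mm across its outer flats, 56 mm high plus 3 mm drive disc, 0.24 to 0.38 kg, top closed, hexagonal bore open at the underside, its size not told (fit: see mat). Origin: centre of the underside, z up along the axis; local x is normal to a pair of outer flats; the bore's flats are parallel to the outer flats
- mat: black rubber mat fixed on the table, 130 (x) by 300 (y) by 4 mm, on which the sockets stand, about 95 mm apart along its y. Origin: centre of its underside. Whichever nut is on the spindle, just one socket goes down to the washer (bore 2.6 mm wider than the nut, turning play at least 0.2 rad each way); the other two stop 6 mm or more too high, being too narrow or too shallow
- jar: bystander, to be left alone: amber glass jar with blue lid, 72 mm across, 105 mm high
- cup: bystander, to be left alone: white open cup, 84 mm across, 100 mm high
- spanner: bystander, to be left alone: steel open-ended spanner lying flat on the table
- brush: bystander, to be left alone: brush lying flat on the table
- wheel_head: bystander, to be left alone: the wheel's aluminium head, taken off: a flat disc 200 mm across, 14 mm thick
Not all that is in view belongs to the job. Leave any orange look-alike of the socket_a alone.

How it is judged:
By the outcome, as a careful person would: the job done as asked, in the order asked, and still so for the second after the job is handed in, while the arm keeps its last pose, push and grip.
It also fails if it takes over 72 s, if anything falls off the work surface, if the arm or the gripper's body presses on something with over 40 N, if the wrist force passes 120 N, or if a joint passes its speed limit or range.

## Working session

There is one attempt and no reset: what is moved stays moved. The work goes in short steps, Python scripts to look and compute and a tool call to move; the robot and the scene stay as the last step left them, time stands still between calls to the robot, and variables do not carry over. Pictures are saved under pics/ and viewed, at most 10 in all, crops included, and the job is handed in when it is done.

Besides the shell and the picture viewer there is one more tool, called after "Call:" as a command line: name --argument value ..., lists and objects as JSON in quotes. step_arm: Moves the arm, as the interface text tells. Its arguments: {"type":"object","properties":{"offset":{"type":"array","items":{"type":"array","items":{"type":"number"}}},"rotation":{"type":"array","items":{"type":"array","items":{"type":"number"}}},"claw":{"type":"array","items":{"type":"number"}},"grip_force":{"type":"number"}},"required":["offset","rotation","claw"]}

```bash
mkdir -p pics
python3 - <<'E'
from workcell import *
import cv2,numpy as np
for n in("top","side"):
    c=capture(n);cv2.imwrite(f"pics/{n}0.png",c["pixels"]);np.savez(f"pics/{n}0.npz",**c)
    R=cv2.Rodrigues(np.array(c["rvec"]))[0];print(n,-R.T@np.array(c["tvec"]).ravel(),R[2],c["mtx"])
print(state())
E
```

```text
top [ 359.42185519  -50.22387248 1371.947748  ] [ 0.06069747 -0.01037845 -0.99810225] [[480.33625425   0.         263.11663589]
 [  0.         480.33625425 193.38594285]
 [  0.           0.           1.        ]]
side [ -40.09243469  794.47081694 1085.41848882] [ 0.34278486 -0.59810962 -0.72440557] [[494.3208839    0.         255.85418094]
 [  0.         494.3208839  193.03191669]
 [  0.           0.           1.        ]]
{'time_s': 0.1, 'joint_pos': array([-1.35528941e+00,  3.79400291e-01,  1.73473880e+00, -2.47731732e-05,
        1.02846663e+00, -3.32706022e-02]), 'qvel': array([-0.00229034, -0.00188087, -0.00236642, -0.00124989, -0.00156415,
        0.00140839]), 'joint_torque': array([-1.27979460e-03, -7.65033245e+01, -4.35294664e+01,  6.51608943e-02,
        3.98595922e-02, -3.66567372e-05]), 'position': array([ 172.28484278, -678.09334162,  213.3148185 ]), 'tcp_rot': array([-3.11631808e+00, -3.89666874e-01,  1.77921988e-04]), 'wrist_force': array([-0.75300369,  0.13768952, -0.56688837]), 'moment': array([0.03203336, 0.03180954, 0.01601305]), 'gripper_force': 0.0, 'finger_gap': 91.12406696589407}
```

View pics/top0.png

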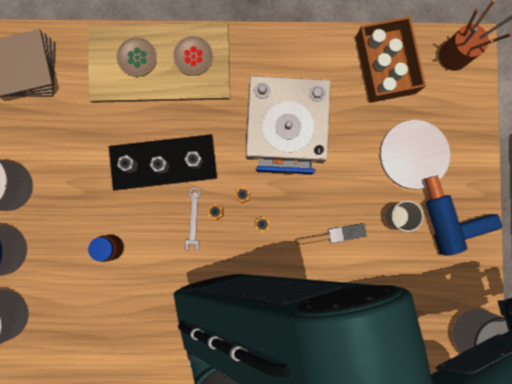

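View pics/side0.png

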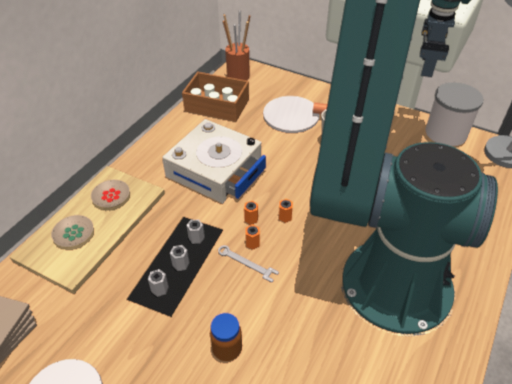

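Top view: the wheel's plate and nut are at (288,125), with spares at (263,89) and (317,93). The open blue drawer front is at (285,170). Three steel sockets stand on the black mat at (127,163), (159,163) and (194,159). Three orange look-alikes at (242,194), (216,212) and (262,223) are on the table, not on the mat, so I leave them alone. I'll confirm in one enlarged crop.

```bash
cat > h.py <<'E'
import cv2,numpy as np
def ray(c,uv):
    R=cv2.Rodrigues(np.array(c["rvec"],float))[0];t=np.array(c["tvec"],float).ravel()
    d=R.T@np.linalg.inv(c["mtx"])@np.array([*uv,1.]);return -R.T@t,d
def at(c,uv,z):
    o,d=ray(c,uv);return np.round((o+d*(z-o[2])/d[2])[:2],1)
def px(c,p):
    return np.round(cv2.projectPoints(np.array(p,float).reshape(-1,1,3),np.array(c["rvec"],float),np.array(c["tvec"],float),np.array(c["mtx"]),None)[0].reshape(-1,2),1)
def ld(n): return dict(np.load(f"pics/{n}.npz"))
E
python3 - <<'E'
from h import *
t=ld("top0");s=ld("side0")
a=cv2.resize(t["pixels"][70:240,100:340],None,fx=3.33,fy=3.33,interpolation=cv2.INTER_CUBIC)
cv2.imwrite("pics/crop1.png",a); print(a.shape)
b=cv2.resize(s["pixels"][115:310,125:305],None,fx=3,fy=3,interpolation=cv2.INTER_CUBIC)
cv2.imwrite("pics/crop2.png",b); print(b.shape)
E
```

```text
(566, 799, 3)
(585, 540, 3)
```

View pics/crop1.png

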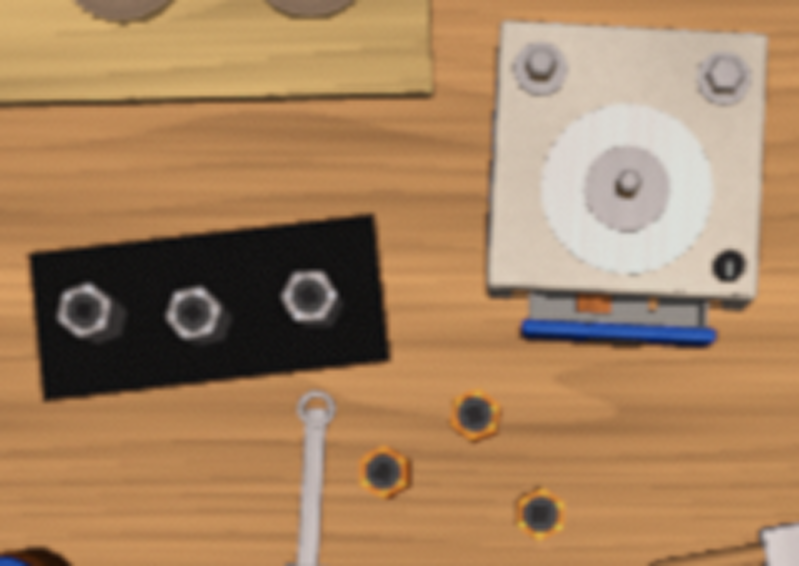

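View pics/crop2.png

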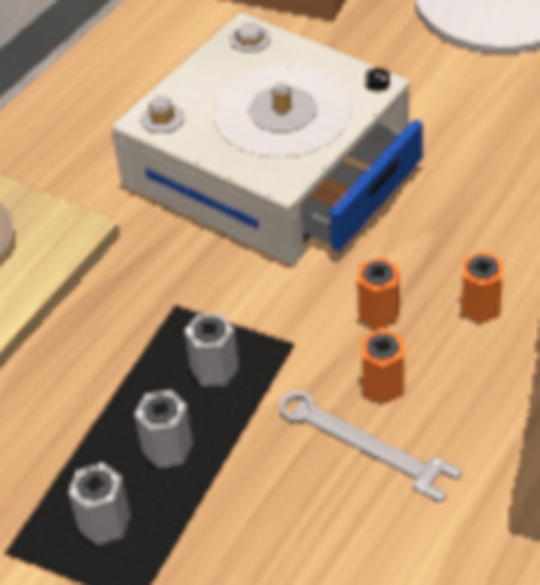

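The crops confirm it: steel sockets on the mat, crop1 (85,311), (193,314), (309,297), matching crop2 (96,485), (161,411), (210,330). The spindle nut, narrow and tall, is at crop1 (628,183) in the middle of the plate. The orange blocks stand off the mat.

Run:
```python
from h import *
from scipy.optimize import minimize
t=ld("top0");s=ld("side0")
T=lambda U:((U[0]+.5)/3.33-.5+100,(U[1]+.5)/3.33-.5+70)
S=lambda U:((U[0]+.5)/3-.5+125,(U[1]+.5)/3-.5+115)
def tri(a,b):
    (o,d),(p,e)=ray(t,T(a)),ray(s,S(b))
    A=np.array([d,-e]).T;k=np.linalg.lstsq(A,p-o,rcond=None)[0]
    x,y=o+k[0]*d,p+k[1]*e;return np.round((x+y)/2,1),round(np.linalg.norm(x-y),1)
print("nut top",tri((629,181),(283,90)))
print("deck corners",[at(t,T(u),85) for u in((503,22),(767,37),(752,300),(487,292))],[at(s,S(u),85) for u in((240,14),(410,82),(295,208),(114,129))])
print("drawer edge",[at(t,T(u),66) for u in((522,330),(716,337))],[at(s,S(u),66) for u in((420,125),(332,212))])
print("spares",tri((541,63),(161,101)),tri((727,72),(250,32)))
print("plate ctr z85", at(t,T((627,188)),87),at(s,S((283,108)),87))
g={}
for n,c in(("t",t),("s",s)):
    im=cv2.GaussianBlur(cv2.cvtColor(c["pixels"],cv2.COLOR_BGR2GRAY).astype(np.float32),(0,0),.7)
    g[n]=(c,np.hypot(cv2.Sobel(im,5,1,0),cv2.Sobel(im,5,0,1)))
def score(p):
    a=p[2]+np.pi/6+np.arange(7)*np.pi/3;v=np.c_[p[0]+21.94*np.cos(a),p[1]+21.94*np.sin(a),np.full(7,60.)]
    P=np.concatenate([v[i]+(v[i+1]-v[i])*np.linspace(0,1,9)[:-1,None] for i in range(6)])
    return -sum(cv2.remap(G,px(c,P).astype(np.float32)[None],None,cv2.INTER_LINEAR).mean() for c,G in g.values())
for a,b in(((85,311),(96,485)),((193,314),(161,411)),((309,297),(210,330))):
    q,r=tri(a,b)
    best=min(((score((q[0]+dx,q[1]+dy,y)),dx,dy,y) for dx in range(-4,5) for dy in range(-4,5) for y in np.arange(-.52,.52,.08)))
    print("sock",q,r,np.round(best,2),"xy",q[0]+best[1],q[1]+best[2])
```

```text
nut top (array([ 619.4, -131.1,  109.5]), np.float64(4.2))
deck corners [array([757.2, -28.5]), array([ 746.3, -244.7]), array([ 529.5, -231.6]), array([534.8, -16.8])] [array([ 742.2, -238.4]), array([ 526.1, -229.7]), array([532.3, -16.7]), array([749.5, -22.2])]
drawer edge [array([506.2, -45.2]), array([ 501.2, -204.5])] [array([ 495.2, -195.4]), array([509.2, -44.9])]
spares (array([716.4, -59.8, 107.7]), np.float64(1.2)) (array([ 713.8, -212.1,   90. ]), np.float64(3.9))
plate ctr z85 [ 620.2 -130. ] [ 617.6 -129.7]
sock [520.3 314.4  58.4] 1.3 [-5.2229e+02  1.0000e+00  1.0000e+00  3.6000e-01] xy 521.3 315.4
sock [518.4 225.8  57.6] 1.3 [-5.1806e+02  1.0000e+00  0.0000e+00  2.0000e-01] xy 519.4 225.8
sock [532.9 130.4  58.2] 1.4 [-4.8083e+02  1.0000e+00  1.0000e+00  1.2000e-01] xy 533.9 131.4
```

Call:
step_arm --offset '[[0, 0, 0], [0, 0, 0], [25.2, -56.4, 0], [25.2, -56.4, 0], [25.2, -56.4, 0]]' --rotation '[[0, 0, 0.145], [0, 0, 0.142], [0, 0, 0], [0, 0, 0], [0, 0, 0]]' --claw '[0, 0, 0, 0, 0]' --grip_force 30

```text
time_s: 0.72
position: [254.8, -510.4, 213.6]
tcp_rot: [-3.141, 0.061, 0.0]
wrist_force: [0.3, -0.3, 0.1]
finger_gap: 43.9
gripper_force: 0.0
```

Call:
step_arm --offset '[[25.2, -56.4, 0], [25.2, -56.4, 0], [25.2, -56.4, 0], [25.2, -56.4, 0], [25.2, -56.4, 0]]' --rotation '[[0, 0, 0], [0, 0, 0], [0, 0, 0], [0, 0, 0], [0, 0, 0]]' --claw '[0, 0, 0, 0, 0]'

```text
time_s: 1.35
position: [391.5, -233.4, 214.0]
tcp_rot: [3.141, -0.061, 0.0]
wrist_force: [0.8, -0.8, 0.9]
finger_gap: 0.5
gripper_force: 0.0
```

Call:
step_arm --offset '[[25.2, -56.4, 0], [25.2, -56.4, 0], [0, 0, 0], [0, 0, 0]]' --rotation '[[0, 0, 0], [0, 0, 0], [0, 0, 0], [0, 0, 0]]' --claw '[0, 0, 0, 0]'

```text
time_s: 1.85
position: [445.4, -124.5, 213.7]
tcp_rot: [3.141, -0.058, -0.001]
wrist_force: [-0.0, 0.8, -0.3]
finger_gap: 0.2
gripper_force: 0.0
```

Call:
step_arm --offset '[[0, 0, 58], [0, 0, 58], [0, 0, 58], [0, 0, 0], [0, 0, 0]]' --rotation '[[0, 0, 0], [0, 0, 0], [0, 0, 0], [0, 0, 0], [0, 0, 0]]' --claw '[0, 0, 0, 0, 0]'

```text
time_s: 2.48
position: [446.4, -125.6, 41.6]
tcp_rot: [3.141, -0.062, 0.002]
wrist_force: [-0.7, 0.9, 0.0]
finger_gap: 0.7
gripper_force: 0.0
```

Call:
step_arm --offset '[[7, 0, 0], [7, 0, 0], [7, 0, 0], [7, 0, 0], [7, 0, 0]]' --rotation '[[0, 0, 0], [0, 0, 0], [0, 0, 0], [0, 0, 0], [0, 0, 0]]' --claw '[0, 0, 0, 0, 0]'

```text
time_s: 3.1
position: [481.2, -125.8, 40.0]
tcp_rot: [-3.141, 0.06, 0.0]
wrist_force: [0.9, 0.4, -0.3]
finger_gap: 0.5
gripper_force: 0.0
```

Call:
step_arm --offset '[[4, 0, 0], [4, 0, 0], [4, 0, 0], [4, 0, 0], [4, 0, 0]]' --rotation '[[0, 0, 0], [0, 0, 0], [0, 0, 0], [0, 0, 0], [0, 0, 0]]' --claw '[0, 0, 0, 0, 0]'

```text
time_s: 3.72
position: [500.8, -126.6, 39.8]
tcp_rot: [-3.141, 0.06, 0.0]
wrist_force: [-2.7, 0.1, -1.8]
finger_gap: 0.5
gripper_force: 0.9
```

Call:
step_arm --offset '[[3, 0, 0], [3, 0, 0], [3, 0, 0], [3, 0, 0], [2, 0, 0]]' --rotation '[[0, 0, 0], [0, 0, 0], [0, 0, 0], [0, 0, 0], [0, 0, 0]]' --claw '[0, 0, 0, 0, 0]'

```text
time_s: 4.35
position: [514.3, -127.0, 39.7]
tcp_rot: [-3.141, 0.06, 0.001]
wrist_force: [-2.8, -0.1, -1.4]
finger_gap: 0.5
gripper_force: 1.4
```

Call:
step_arm --offset '[[2, 0, 0], [0, 0, 0]]' --rotation '[[0, 0, 0], [0, 0, 0]]' --claw '[0, 0]'

```text
time_s: 4.6
position: [517.5, -127.3, 40.2]
tcp_rot: [3.141, -0.06, 0.002]
wrist_force: [1.3, -0.5, -0.1]
finger_gap: 0.3
gripper_force: 0.0
```

Call:
step_arm --offset '[[1, 0, 0], [1, 0, 0], [1, 0, 0], [1, 0, 0], [0, 0, 0]]' --rotation '[[0, 0, 0], [0, 0, 0], [0, 0, 0], [0, 0, 0], [0, 0, 0]]' --claw '[0, 0, 0, 0, 0]'

```text
time_s: 5.22
position: [517.5, -127.0, 39.5]
tcp_rot: [-3.14, 0.06, 0.01]
wrist_force: [-23.2, -2.5, 17.6]
finger_gap: 0.3
gripper_force: 11.6
```

Call:
step_arm --offset '[[1, 0, 0], [0, 0, 0]]' --rotation '[[0, 0, 0], [0, 0, 0]]' --claw '[0, 0]'

```text
time_s: 5.48
position: [517.4, -126.9, 39.3]
tcp_rot: [-3.14, 0.06, 0.014]
wrist_force: [-29.6, -4.1, 23.0]
finger_gap: 0.4
gripper_force: 15.0
```

Call:
step_arm --offset '[[-20, 0, 0], [-33, 0, 0], [0, 0, -58], [0, 0, -58], [0, 0, -58]]' --rotation '[[0, 0, 0], [0, 0, 0], [0, 0, 0], [0, 0, 0], [0, 0, 0]]' --claw '[0, 0, 0, 0, 0]'

```text
time_s: 6.1
position: [468.7, -125.4, 216.1]
tcp_rot: [3.141, -0.06, 0.001]
wrist_force: [0.6, 0.2, -0.5]
finger_gap: 0.2
gripper_force: 0.0
```

Call:
step_arm --offset '[[11.2, -52, 0], [11.2, -52, 0], [11.2, -52, 0], [11.2, -52, 0], [11.2, -52, 0]]' --rotation '[[0, 0, 0], [0, 0, 0], [0, 0, 0], [0, 0, 0], [0, 0, 0]]' --claw '[91, 91, 91, 91, 91]'

```text
time_s: 6.72
position: [535.1, 134.2, 214.3]
tcp_rot: [-3.141, 0.06, -0.002]
wrist_force: [1.1, 0.1, 0.7]
finger_gap: 47.8
gripper_force: 0.0
```

Call:
step_arm --offset '[[0, 0, 0], [0, 0, 0], [0, 0, 0], [0, 0, 0], [0, 0, 0]]' --rotation '[[0, 0, -0.173], [0, 0, -0.173], [0, 0, -0.173], [0, 0, -0.173], [0, 0, -0.173]]' --claw '[91, 91, 91, 91, 91]'

```text
time_s: 7.35
position: [534.8, 132.4, 214.1]
tcp_rot: [2.873, 1.27, 0.001]
wrist_force: [0.8, -0.8, 1.0]
finger_gap: 90.4
gripper_force: 0.0
```

Call:
step_arm --offset '[[0, 0, 0], [0, 0, 0], [0, 0, 0], [0, 0, 0], [0, 0, 0]]' --rotation '[[0, 0, -0.173], [0, 0, -0.173], [0, 0, -0.173], [0, 0, -0.173], [0, 0, -0.173]]' --claw '[91, 91, 91, 91, 91]'

```text
time_s: 7.98
position: [534.8, 132.4, 214.1]
tcp_rot: [2.076, 2.357, 0.001]
wrist_force: [-0.4, -0.3, -0.1]
finger_gap: 91.1
gripper_force: 0.0
```

```bash
cat >> h.py <<'E'
def to(p,z=None):
    from workcell import state
    from scipy.spatial.transform import Rotation as Ro
    s=state();R=Ro.from_rotvec(s["tcp_rot"]).as_matrix();q=s["position"]
    print("pos",np.round(q,1),"phi",round(float(np.arctan2(R[1,0],R[0,0])),3),"tilt",np.round(R[2,:2],3),"tool offset",np.round(R.T@(np.array(p)-q),1),"gap",round(s["finger_gap"],1),"q6",np.round(s["joint_pos"][[0,5]],2))
E
python3 - <<'E'
from h import *
from workcell import *
to((533.5,131,25))
c=capture("side");np.savez("pics/side1.npz",**c)
t=capture("top");np.savez("pics/top1.npz",**t)
a=cv2.resize(c["pixels"][115:315,125:305],None,fx=2.2,fy=2.2);b=cv2.resize(t["pixels"][120:320,100:280],None,fx=2.2,fy=2.2)
cv2.imwrite("pics/c3.png",np.hstack([a,b]))
E
```

```text
pos [534.8 132.4 214.1] phi 1.698 tilt [0.    0.001] tool offset [ -1.3  -1.6 189.1] gap 91.1 q6 [0.2  0.07]
```

View pics/c3.png

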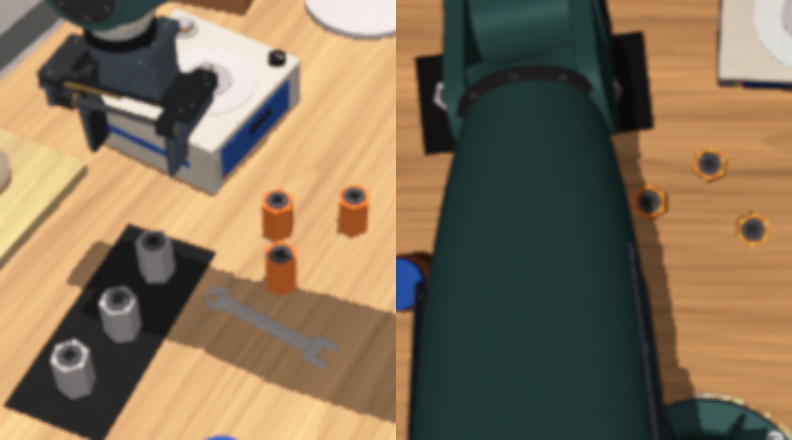

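The drawer is flush (left panel, blue face at (255,115)) and the sockets are untouched, so I go down on the nearest socket.

Call:
step_arm --offset '[[-1.3, -1.6, 50], [0, 0, 50], [0, 0, 50], [0, 0, 39], [0, 0, 0]]' --rotation '[[0, 0, 0], [0, 0, 0], [0, 0, 0], [0, 0, 0], [0, 0, 0]]' --claw '[91, 91, 91, 91, 91]'

```text
time_s: 8.7
position: [531.5, 130.5, 22.9]
tcp_rot: [-2.085, -2.346, 0.006]
wrist_force: [0.2, -0.5, -0.4]
finger_gap: 90.8
gripper_force: 0.0
```

Call:
step_arm --offset '[[0, 0, 0], [0, 0, 0], [0, 0, 0], [0, 0, 0], [0, 0, 0]]' --rotation '[[0, 0, 0], [0, 0, 0], [0, 0, 0], [0, 0, 0], [0, 0, 0]]' --claw '[30, 30, 30, 30, 30]' --grip_force 35

```text
time_s: 9.32
position: [533.2, 130.8, 25.2]
tcp_rot: [2.083, 2.351, 0.0]
wrist_force: [-0.0, -0.2, 0.4]
finger_gap: 43.8
gripper_force: 0.0
```

Call:
step_arm --offset '[[0, 0, 0], [0, 0, 0]]' --rotation '[[0, 0, 0], [0, 0, 0]]' --claw '[30, 30]'

```text
time_s: 9.57
position: [533.3, 130.9, 25.1]
tcp_rot: [2.083, 2.352, 0.0]
wrist_force: [-0.3, 0.4, 3.8]
finger_gap: 39.0
gripper_force: 35.0
```

```bash
python3 -c "
from h import *
to((533.5,131,25))"
```

```text
pos [533.3 130.9  25.1] phi 1.692 tilt [0. 0.] tool offset [0.1 0.2 0.1] gap 39.0 q6 [0.2  0.08]
```

Call:
step_arm --offset '[[0, 0, -30], [0, 0, -60], [0, 0, -60], [0, 0, 0]]' --rotation '[[0, 0, 0], [0, 0, 0], [0, 0, 0], [0, 0, 0.159]]' --claw '[30, 30, 30, 30]'

```text
time_s: 10.07
position: [535.3, 131.3, 179.3]
tcp_rot: [2.264, 2.173, 0.009]
wrist_force: [-0.3, 0.8, -4.0]
finger_gap: 39.0
gripper_force: 35.0
```

Call:
step_arm --offset '[[-51.6, 19.1, 0], [-51.6, 19.1, 0], [-51.6, 19.1, 0], [-51.6, 19.1, 0], [-51.6, 19.1, 0]]' --rotation '[[0, 0, 0], [0, 0, 0], [0, 0, 0], [0, 0, 0], [0, 0, 0]]' --claw '[30, 30, 30, 30, 30]'

```text
time_s: 10.7
position: [618.6, -132.4, 174.4]
tcp_rot: [-2.263, -2.178, 0.001]
wrist_force: [0.7, 0.7, -1.8]
finger_gap: 38.7
gripper_force: 35.0
```

Call:
step_arm --offset '[[0, 0, 10], [0, 0, 10], [0, 0, 0], [0, 0, 0]]' --rotation '[[0, 0, 0], [0, 0, 0], [0, 0, 0], [0, 0, 0]]' --claw '[30, 30, 30, 30]'

```text
time_s: 11.2
position: [618.7, -129.7, 155.0]
tcp_rot: [-2.262, -2.18, 0.0]
wrist_force: [0.3, 0.0, -2.9]
finger_gap: 38.5
gripper_force: 35.0
```

Run:
```python
from h import *
from workcell import *
to((619,-130.5,145));print(state()["wrist_force"],state()["moment"])
c=capture("side");np.savez("pics/side2.npz",**c)
cv2.imwrite("pics/c4.png",cv2.resize(c["pixels"][90:200,150:290],None,fx=5,fy=5,interpolation=cv2.INTER_CUBIC))
```

```text
pos [ 618.7 -129.7  155. ] phi 1.534 tilt [ 0. -0.] tool offset [-0.8  0.4 10. ] gap 38.5 q6 [-0.24 -0.21]
[ 0.28719457  0.03311489 -2.89467623] [ 0.01601291 -0.09288891 -0.00915531]
```

View pics/c4.png

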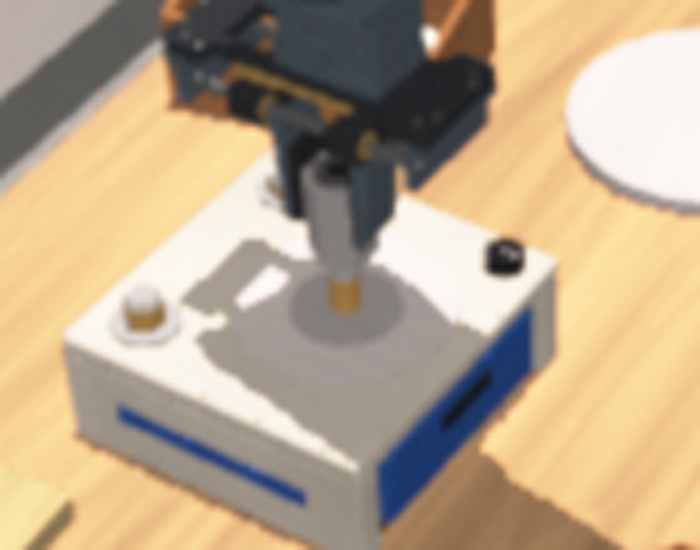

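Run:
```python
from h import *
c=ld("side2");f=lambda p:((px(c,p)-[150,90]+.5)*5-.5).round(1).tolist()
print(f([[618.7,-129.7,z] for z in(190,150,134,118,105,92,88)]))
print(f([[619,-133,105],[623,-130,105]]))
im=c["pixels"]
for r in range(134,155): print(r,[tuple(int(x) for x in im[r,k]) for k in range(208,227)] if r in(140,148,150) else "",end="")
hsv=cv2.cvtColor(im,cv2.COLOR_BGR2HSV)
for r in range(143,156):
    k=[i for i in range(205,232) if hsv[r,i,1]>90];print("\n",r,(k[0],k[-1]) if k else None,end="")
```

```text
[[335.0, 170.5], [339.0, 224.5], [341.0, 245.0], [342.5, 266.0], [343.5, 282.0], [345.0, 298.5], [345.5, 303.5]]
[[346.0, 279.0], [338.0, 279.5]]
134 135 136 137 138 139 140 [(238, 241, 248), (244, 246, 251), (243, 246, 251), (231, 234, 243), (185, 189, 202), (134, 137, 143), (122, 123, 128), (123, 125, 130), (124, 125, 130), (124, 125, 131), (123, 125, 129), (122, 124, 129), (119, 121, 126), (107, 106, 109), (101, 101, 104), (112, 114, 117), (152, 156, 165), (211, 217, 227), (240, 243, 249)]141 142 143 144 145 146 147 148 [(143, 147, 156), (131, 132, 140), (125, 127, 133), (126, 127, 132), (125, 128, 132), (124, 126, 132), (123, 125, 132), (104, 118, 134), (74, 110, 139), (62, 112, 150), (61, 115, 154), (61, 115, 154), (58, 108, 144), (65, 106, 138), (106, 119, 135), (123, 125, 133), (126, 126, 132), (125, 127, 132), (125, 127, 132)]149 150 [(132, 134, 141), (125, 126, 132), (124, 125, 131), (124, 126, 131), (123, 125, 131), (124, 125, 131), (122, 125, 130), (107, 119, 132), (79, 110, 137), (63, 113, 150), (63, 117, 156), (63, 117, 156), (60, 111, 147), (66, 107, 139), (102, 118, 135), (120, 124, 132), (125, 126, 132), (124, 126, 132), (125, 127, 132)]151 152 153 154 
 143 None
 144 None
 145 None
 146 (216, 221)
 147 (216, 221)
 148 (216, 221)
 149 (216, 221)
 150 (216, 221)
 151 (217, 221)
 152 (218, 220)
 153 None
 154 None
 155 None
```

Side view: the socket sits above the brass nut, crop (345,295). The predicted tool axis there is (344,295), so they are lined up within 1 mm.

Call:
step_arm --offset '[[0.5, 0.2, 9], [0, 0, 2], [0, 0, 2], [0, 0, 2], [0, 0, 2]]' --rotation '[[0, 0, 0], [0, 0, 0], [0, 0, 0], [0, 0, 0], [0, 0, 0]]' --claw '[30, 30, 30, 30, 30]'

```text
time_s: 11.88
position: [619.0, -130.2, 137.9]
tcp_rot: [2.263, 2.179, 0.0]
wrist_force: [-0.6, -0.6, -3.4]
finger_gap: 38.8
gripper_force: 35.0
```

Call:
step_arm --offset '[[0, 0, 1], [0, 0, 1], [0, 0, 1], [0, 0, 0]]' --rotation '[[0, 0, 0], [0, 0, 0], [0, 0, 0], [0, 0, 0]]' --claw '[30, 30, 30, 30]'

```text
time_s: 12.38
position: [619.0, -130.1, 134.9]
tcp_rot: [-2.263, -2.179, 0.0]
wrist_force: [-0.3, 0.7, -3.7]
finger_gap: 38.9
gripper_force: 35.0
```

Call:
step_arm --offset '[[0, 0, 1.5], [0, 0, 1.5], [0, 0, 1.5], [0, 0, 1.5], [0, 0, 0]]' --rotation '[[0, 0, 0], [0, 0, 0], [0, 0, 0], [0, 0, 0], [0, 0, 0]]' --claw '[30, 30, 30, 30, 30]'

```text
time_s: 13.0
position: [618.9, -130.1, 128.8]
tcp_rot: [-2.263, -2.179, 0.0]
wrist_force: [-0.5, 0.1, -3.4]
finger_gap: 38.6
gripper_force: 35.0
```

Call:
step_arm --offset '[[0, 0, 1.5], [0, 0, 1.5], [0, 0, 1.5], [0, 0, 1.5], [0, 0, 0]]' --rotation '[[0, 0, 0], [0, 0, 0], [0, 0, 0], [0, 0, 0], [0, 0, 0]]' --claw '[30, 30, 30, 30, 30]'

```text
time_s: 13.62
position: [618.9, -130.1, 122.8]
tcp_rot: [-2.263, -2.179, 0.0]
wrist_force: [-0.3, -0.3, -2.8]
finger_gap: 39.0
gripper_force: 35.0
```

Call:
step_arm --offset '[[0, 0, 1.5], [0, 0, 1.5], [0, 0, 1.5], [0, 0, 1.5], [0, 0, 0]]' --rotation '[[0, 0, 0], [0, 0, 0], [0, 0, 0], [0, 0, 0], [0, 0, 0]]' --claw '[30, 30, 30, 30, 30]'

```text
time_s: 14.25
position: [618.9, -130.1, 116.8]
tcp_rot: [-2.263, -2.179, 0.0]
wrist_force: [1.2, 0.2, -3.3]
finger_gap: 38.9
gripper_force: 35.0
```

Call:
step_arm --offset '[[0, 0, 1.5], [0, 0, 1.5], [0, 0, 1], [0, 0, 1], [0, 0, 0]]' --rotation '[[0, 0, 0], [0, 0, 0], [0, 0, 0], [0, 0, 0], [0, 0, 0]]' --claw '[30, 30, 30, 30, 30]'

```text
time_s: 14.88
position: [619.6, -130.7, 115.0]
tcp_rot: [2.262, 2.178, -0.0]
wrist_force: [-18.7, 0.4, 39.6]
finger_gap: 38.1
gripper_force: 35.0
```

It stopped about 6 mm high. A small sideways probe will show whether the bore is just wide and shallow.

Call:
step_arm --offset '[[0, 0, -4], [0, 0, -3], [1.2, 0, 0], [1.2, 0, 0], [0, 0, 0]]' --rotation '[[0, 0, 0], [0, 0, 0], [0, 0, 0], [0, 0, 0], [0, 0, 0]]' --claw '[30, 30, 30, 30, 30]'

```text
time_s: 15.5
position: [619.0, -127.6, 118.6]
tcp_rot: [-2.263, -2.179, 0.0]
wrist_force: [0.3, -0.1, -3.0]
finger_gap: 37.7
gripper_force: 35.0
```

Call:
step_arm --offset '[[-1.2, 0, 0], [-1.2, 0, 0], [-1.2, 0, 0], [-1.2, 0, 0], [0, 0, 0]]' --rotation '[[0, 0, 0], [0, 0, 0], [0, 0, 0], [0, 0, 0], [0, 0, 0]]' --claw '[30, 30, 30, 30, 30]'

```text
time_s: 16.12
position: [618.9, -132.7, 118.9]
tcp_rot: [2.263, 2.179, 0.0]
wrist_force: [-0.3, -0.1, -3.2]
finger_gap: 38.1
gripper_force: 35.0
```

There is no side contact at ±2.4 mm, so this bore is wide but shallow: wrong socket. I'm taking it back to its place.

Call:
step_arm --offset '[[0, 0, -20], [0, 0, -40], [52, -19, 0], [52, -19, 0], [52, -19, 0]]' --rotation '[[0, 0, 0], [0, 0, 0], [0, 0, 0], [0, 0, 0], [0, 0, 0]]' --claw '[30, 30, 30, 30, 30]'

```text
time_s: 16.75
position: [567.6, 26.9, 180.6]
tcp_rot: [2.263, 2.177, 0.002]
wrist_force: [0.6, 0.6, -2.9]
finger_gap: 37.9
gripper_force: 35.0
```

Call:
step_arm --offset '[[52, -19, 0], [52, -19, 0], [0, 0, 50], [0, 0, 50], [0, 0, 40]]' --rotation '[[0, 0, 0], [0, 0, 0], [0, 0, 0], [0, 0, 0], [0, 0, 0]]' --claw '[30, 30, 30, 30, 30]'

```text
time_s: 17.38
position: [534.2, 131.2, 38.7]
tcp_rot: [2.262, 2.179, 0.001]
wrist_force: [0.5, 0.6, -2.3]
finger_gap: 37.8
gripper_force: 35.0
```

Call:
step_arm --offset '[[0, 0, 3], [0, 0, 2], [0, 0, 2], [0, 0, 0]]' --rotation '[[0, 0, 0], [0, 0, 0], [0, 0, 0], [0, 0, 0]]' --claw '[30, 30, 30, 30]'

```text
time_s: 17.88
position: [534.6, 131.0, 33.1]
tcp_rot: [2.263, 2.178, 0.002]
wrist_force: [0.0, 0.3, -3.1]
finger_gap: 38.2
gripper_force: 35.0
```

Call:
step_arm --offset '[[0, 0, 2], [0, 0, 2], [0, 0, 2], [0, 0, 1], [0, 0, 0]]' --rotation '[[0, 0, 0], [0, 0, 0], [0, 0, 0], [0, 0, 0], [0, 0, 0]]' --claw '[30, 30, 30, 30, 30]'

```text
time_s: 18.5
position: [533.8, 130.9, 24.8]
tcp_rot: [-2.263, -2.179, 0.0]
wrist_force: [-0.2, 0.6, -2.8]
finger_gap: 38.4
gripper_force: 35.0
```

Call:
step_arm --offset '[[0, 0, 0.7], [0, 0, 0]]' --rotation '[[0, 0, 0], [0, 0, 0]]' --claw '[30, 30]'

```text
time_s: 18.75
position: [533.9, 130.9, 24.4]
tcp_rot: [-2.263, -2.179, -0.0]
wrist_force: [-2.1, 0.2, 3.1]
finger_gap: 37.7
gripper_force: 35.0
```

Call:
step_arm --offset '[[0, 0, 0], [0, 0, 0], [0, 0, 0], [0, 0, 0], [0, 0, 0]]' --rotation '[[0, 0, 0], [0, 0, 0], [0, 0, 0], [0, 0, 0], [0, 0, 0]]' --claw '[91, 91, 91, 91, 91]'

```text
time_s: 19.38
position: [533.9, 130.9, 24.3]
tcp_rot: [2.263, 2.179, 0.0]
wrist_force: [-0.3, 0.6, 0.7]
finger_gap: 85.1
gripper_force: 0.0
```

Call:
step_arm --offset '[[0, 0, -30], [0, 0, -50], [47.2, -9.2, 0], [47.2, -9.2, 0], [0, 0, 0]]' --rotation '[[0, 0, 0], [0, 0, 0], [0, 0, 0], [0, 0, 0], [0, 0, -0.118]]' --claw '[91, 91, 91, 91, 91]'

```text
time_s: 20.0
position: [518.7, 228.4, 104.5]
tcp_rot: [2.125, 2.313, 0.001]
wrist_force: [0.9, -0.3, 0.6]
finger_gap: 91.3
gripper_force: 0.0
```

Call:
step_arm --offset '[[0, 0, 0], [0, 0, 0], [0, 0, 0]]' --rotation '[[0, 0, -0.118], [0, 0, 0], [0, 0, 0]]' --claw '[91, 91, 91]'

```text
time_s: 20.38
position: [519.1, 225.8, 104.2]
tcp_rot: [-1.994, -2.427, 0.0]
wrist_force: [-0.8, 0.4, -0.1]
finger_gap: 90.6
gripper_force: 0.0
```

Run:
```python
from h import *
from workcell import *
to((519,226,25))
c=capture("side");np.savez("pics/side3.npz",**c)
cv2.imwrite("pics/c5.png",cv2.resize(c["pixels"][130:320,100:330],None,fx=3,fy=3,interpolation=cv2.INTER_CUBIC))
```

```text
pos [519.1 225.8 104.2] phi 1.766 tilt [ 0. -0.] tool offset [ 0.2 -0.  79.2] gap 90.6 q6 [0.37 0.17]
```

View pics/c5.png

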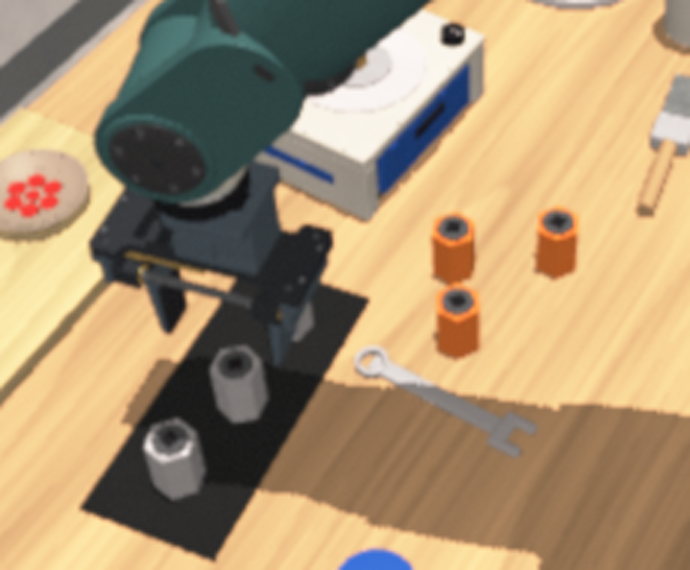

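The first socket stands upright behind the finger at (303,318). The middle one, at (240,385), lies under the open fingers.

Call:
step_arm --offset '[[0, 0, 40], [0, 0, 39], [0, 0, 0], [0, 0, 0]]' --rotation '[[0, 0, 0], [0, 0, 0], [0, 0, 0], [0, 0, 0]]' --claw '[91, 91, 80, 60]'

```text
time_s: 20.92
position: [519.7, 226.1, 26.3]
tcp_rot: [1.992, 2.429, 0.001]
wrist_force: [0.9, 0.3, -0.1]
finger_gap: 73.9
gripper_force: 0.0
```

Call:
step_arm --offset '[[0, 0, 0], [0, 0, 0], [0, 0, 0], [0, 0, 0], [0, 0, 0]]' --rotation '[[0, 0, 0], [0, 0, 0], [0, 0, 0], [0, 0, 0], [0, 0, 0]]' --claw '[30, 30, 30, 30, 30]'

```text
time_s: 21.55
position: [519.3, 226.0, 25.6]
tcp_rot: [1.991, 2.43, 0.0]
wrist_force: [-1.0, -1.7, 7.2]
finger_gap: 38.0
gripper_force: 35.0
```

```bash
python3 -c "
from h import *
to((519,226,25))"
```

```text
pos [519.3 226.   25.6] phi 1.769 tilt [0. 0.] tool offset [ 0.1 -0.3  0.6] gap 38.0 q6 [0.37 0.17]
```

Call:
step_arm --offset '[[0, 0, -30], [0, 0, -60], [0, 0, -60], [0, 0, 0], [0, 0, 0]]' --rotation '[[0, 0, 0], [0, 0, 0], [0, 0, 0], [0, 0, 0.118], [0, 0, 0.118]]' --claw '[30, 30, 30, 30, 30]'

```text
time_s: 22.18
position: [519.0, 225.9, 175.8]
tcp_rot: [2.267, 2.174, 0.001]
wrist_force: [0.1, 0.6, -4.5]
finger_gap: 37.7
gripper_force: 35.0
```

Call:
step_arm --offset '[[-50.3, 16.1, 0], [-50.3, 16.1, 0], [-50.3, 16.1, 0], [-50.3, 16.1, 0], [-50.3, 16.1, 0]]' --rotation '[[0, 0, 0], [0, 0, 0], [0, 0, 0], [0, 0, 0], [0, 0, 0]]' --claw '[30, 30, 30, 30, 30]'

```text
time_s: 22.8
position: [589.9, -30.2, 175.0]
tcp_rot: [-2.263, -2.178, 0.0]
wrist_force: [0.4, 0.3, -3.1]
finger_gap: 37.8
gripper_force: 35.0
```

Call:
step_arm --offset '[[-50.3, 16.1, 0], [-50.3, 16.1, 0], [0, 0, 20], [0, 0, 10], [0, 0, 0]]' --rotation '[[0, 0, 0], [0, 0, 0], [0, 0, 0], [0, 0, 0], [0, 0, 0]]' --claw '[30, 30, 30, 30, 30]'

```text
time_s: 23.42
position: [617.3, -129.0, 144.0]
tcp_rot: [-2.261, -2.178, 0.002]
wrist_force: [-0.5, 0.3, -3.0]
finger_gap: 38.2
gripper_force: 35.0
```

```bash
python3 -c "
from h import *
to((619,-130.1,140))"
```

```text
pos [ 617.3 -129.   144. ] phi 1.534 tilt [ 0.001 -0.003] tool offset [-1.   1.8  4. ] gap 38.2 q6 [-0.24 -0.21]
```

Call:
step_arm --offset '[[0, 0, 0], [0, 0, 0]]' --rotation '[[0, 0, 0], [0, 0, 0]]' --claw '[30, 30]'

```text
time_s: 23.68
position: [618.6, -129.7, 145.8]
tcp_rot: [2.262, 2.179, 0.001]
wrist_force: [-0.3, -0.1, -3.8]
finger_gap: 37.6
gripper_force: 35.0
```

Call:
step_arm --offset '[[-0.4, 0.4, 3], [0, 0, 1.5], [0, 0, 1.5], [0, 0, 1.5], [0, 0, 0]]' --rotation '[[0, 0, 0], [0, 0, 0], [0, 0, 0], [0, 0, 0], [0, 0, 0]]' --claw '[30, 30, 30, 30, 30]'

```text
time_s: 24.3
position: [618.6, -130.6, 137.6]
tcp_rot: [-2.263, -2.179, 0.0]
wrist_force: [0.0, -0.2, -2.3]
finger_gap: 37.6
gripper_force: 35.0
```

Call:
step_arm --offset '[[0, 0, 1], [0, 0, 1], [0, 0, 0]]' --rotation '[[0, 0, 0], [0, 0, 0], [0, 0, 0]]' --claw '[30, 30, 30]'

```text
time_s: 24.68
position: [618.8, -130.6, 135.8]
tcp_rot: [2.263, 2.179, 0.0]
wrist_force: [0.5, 0.5, -1.7]
finger_gap: 37.7
gripper_force: 35.0
```

Call:
step_arm --offset '[[0, 0, 1.5], [0, 0, 1.5], [0, 0, 1.5], [0, 0, 1.5], [0, 0, 0]]' --rotation '[[0, 0, 0], [0, 0, 0], [0, 0, 0], [0, 0, 0], [0, 0, 0]]' --claw '[30, 30, 30, 30, 30]'

```text
time_s: 25.3
position: [619.0, -130.4, 129.7]
tcp_rot: [2.263, 2.178, 0.001]
wrist_force: [2.9, 4.6, -2.5]
finger_gap: 38.0
gripper_force: 35.0
```

Call:
step_arm --offset '[[0, 0, 1], [0, 0, 1], [0, 0, 1], [0, 0, 0]]' --rotation '[[0, 0, 0], [0, 0, 0], [0, 0, 0], [0, 0, 0]]' --claw '[30, 30, 30, 30]'

```text
time_s: 25.8
position: [619.1, -130.4, 126.8]
tcp_rot: [2.263, 2.178, 0.001]
wrist_force: [4.2, 4.5, -1.6]
finger_gap: 38.1
gripper_force: 35.0
```

Light side contact means a close-fitting bore. I ease toward the force and continue down.

Call:
step_arm --offset '[[0.4, 0.4, 0], [0, 0, 1.5], [0, 0, 1.5], [0, 0, 1.5], [0, 0, 0]]' --rotation '[[0, 0, 0], [0, 0, 0], [0, 0, 0], [0, 0, 0], [0, 0, 0]]' --claw '[30, 30, 30, 30, 30]'

```text
time_s: 26.42
position: [619.0, -130.2, 122.0]
tcp_rot: [-2.263, -2.179, 0.0]
wrist_force: [0.8, 1.7, -4.8]
finger_gap: 37.9
gripper_force: 35.0
```

Call:
step_arm --offset '[[0, 0, 1.5], [0, 0, 1.5], [0, 0, 1.5], [0, 0, 0]]' --rotation '[[0, 0, 0], [0, 0, 0], [0, 0, 0], [0, 0, 0]]' --claw '[30, 30, 30, 30]'

```text
time_s: 26.92
position: [619.0, -130.2, 117.5]
tcp_rot: [-2.263, -2.179, 0.0]
wrist_force: [1.8, 1.7, -4.6]
finger_gap: 37.6
gripper_force: 35.0
```

Call:
step_arm --offset '[[0, 0, 1.5], [0, 0, 1.5], [0, 0, 1.5], [0, 0, 0]]' --rotation '[[0, 0, 0], [0, 0, 0], [0, 0, 0], [0, 0, 0]]' --claw '[30, 30, 30, 30]'

```text
time_s: 27.42
position: [619.0, -130.2, 113.0]
tcp_rot: [-2.263, -2.179, 0.0]
wrist_force: [1.5, 2.3, -4.5]
finger_gap: 38.0
gripper_force: 35.0
```

Call:
step_arm --offset '[[0, 0, 1], [0, 0, 1], [0, 0, 1], [0, 0, 0]]' --rotation '[[0, 0, 0], [0, 0, 0], [0, 0, 0], [0, 0, 0]]' --claw '[30, 30, 30, 30]'

```text
time_s: 27.92
position: [619.1, -130.3, 110.1]
tcp_rot: [-2.263, -2.179, 0.0]
wrist_force: [1.3, 1.0, -3.8]
finger_gap: 38.1
gripper_force: 35.0
```

Call:
step_arm --offset '[[0, 0, 0.5], [0, 0, 0.5], [0, 0, 0.4], [0, 0, 0]]' --rotation '[[0, 0, 0], [0, 0, 0], [0, 0, 0], [0, 0, 0]]' --claw '[30, 30, 30, 30]'

```text
time_s: 28.42
position: [619.1, -130.2, 109.6]
tcp_rot: [-2.263, -2.179, 0.0]
wrist_force: [-3.7, 1.7, 10.1]
finger_gap: 38.0
gripper_force: 35.0
```

The socket stopped at exactly the expected height (TCP 109.6, underside 88) with about 10 N of push. One last look before I hand in.

Run:
```python
from h import *
from workcell import *
c=capture("side")
cv2.imwrite("pics/c6.png",cv2.resize(c["pixels"][90:310,100:330],None,fx=2.7,fy=2.7,interpolation=cv2.INTER_CUBIC))
to((619,-130,109.6));print(state()["wrist_force"])
```

```text
pos [ 619.1 -130.2  109.6] phi 1.533 tilt [ 0. -0.] tool offset [ 0.2 -0.1 -0. ] gap 37.8 q6 [-0.24 -0.21]
[-3.68262502  2.65630699  9.29058088]
```

View pics/c6.png

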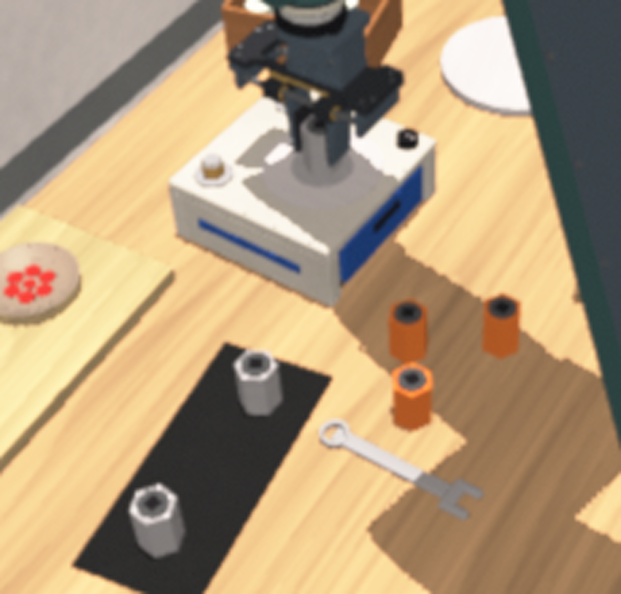

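The picture shows the socket down on the washer at (320,170) and the drawer flush at (382,225). The other two sockets stand upright on the mat at (258,383) and (157,520).

```bash
python3 -c "
from workcell import *
print(close_job())"
```

```text
the job is handed in; nothing more can be done
None
```

The job is handed in: the drawer is home past its catch, the first socket I tried didn't fit and is back upright on the mat, and the middle socket is held fully seated on the spindle nut.

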